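# Set the circuit-board holder's sliding jaw to its stop

## Robot

A 6-joint arm with a two-finger parallel gripper is mounted at the origin on the work surface. World frame = base frame: x ahead of the robot, y to its left, z up, the work surface at z = 0. Lengths are in mm, angles in rad, forces in N, time in s.
With the tool pointing down it reaches from about 300 to 775 mm from the base axis. Payload 14.6 kg.
Tool frame: the origin (TCP) lies midway between the tips of the shut fingers; the grasp point (between the pads) lies 19 mm behind it; z points along the fingers, y is the line along which they close (so a half turn about z gives the same grasp; the last joint's range is limited). The gripper opens to 94 mm and grips with 3 to 60 N. Pads are 16 mm wide; open, the fingers measure 119 mm over their backs; the gripper's body (75 mm by 177 mm) begins 78 mm behind the grasp point.
Start: joints at [1.037, 0.3, 1.521, -0, 1.321, -0.067], TCP at [247.513, 491.148, 205.446] pointing down, gripper open.
Joint ranges: [-3.03, 3.03], [-0.79, 2.21], [0.23, 2.52], [-1.04, 4.18], [0, 3.07], [-2.55, 2.55]. Speed limits (rad/s): [2.22, 2.22, 2.57, 3.14, 3.14, 3.14].

## Interface

Orientations are given as [roll, pitch, yaw] about the fixed x, y, z axes, in that order (R = Rz(yaw) Ry(pitch) Rx(roll)).
In Python, from cell import manip, camera gives the robot as it stands.
- The arm moves only by the tool move_arm, never from a script. Its arguments are lists of equal length, an entry for each row: "dp": the shift along the world's x, y, z in mm, a list of three; "rotation": the turn, a rotation vector about the world's x, y, z in rad, a list of three; "hand": the opening, from 0 (shut) to 1 (fully open). A call has 1 to 10 rows; each row shifts and turns the commanded pose from where the row before left it; what a row does not reach is not made up. A row lasts 1/8 s, in which the tool goes at most 62.5 mm and 10.7 degrees, less where a joint would pass 70% of its speed; a pose out of reach is approached as far as the arm can. A call with a gripper value outside its range is refused whole. The fingers move at their own pace and stop on an object; "newtons" is the grip in N (left out, the last holds). Time passes only in rows, so rows that do not move let the fingers close. It gives the time, the measured TCP pose, the force, the opening and the grip force at its end, in the units of the state.
- manip.read_state(): the state, without advancing time (a new reading comes with each control period).
- camera(name): name is "scene" or "side" or "wrist"; returns a dict with "image" (384x512x3 uint8, red, green, blue), "fx", "fy", "cx", "cy" (pixels), "k1" (the pictures are not rectified: a ray, as slopes to the right and down, at radius r is drawn at 1 + k1 r^2 times it, then the intrinsics apply), "R" (3x3) and "t" (3): a world point X has camera coordinates R X + t; the wrist camera has in their place "mount" (4x4, takes a point from camera to tool coordinates, whose origin is the TCP and whose axes are the flange's). Camera axes: x right, y down, z forward; pixel columns grow to the right and rows downward; lengths in mm; the calibration is good to about 2 mm. A picture is of the moment at which its call begins: read the wrist's pose just before it. There is no depth.
- manip.sign_off(): hands the job in; it is judged then, once.
The state is a dict: "clock": time; "joints": joint angles; "qd": joint speeds; "effort": joint torques, N m; "eef_pos": TCP position; "eef_rot": TCP orientation; "wrist_force": force on the tool from outside, world axes, zero at the start; "moment": the same for the moment, N m; "finger_gap": finger opening in mm; "finger_force": force on a finger pad.
Only numpy, scipy, OpenCV 4.12 (cv2) and the standard library are available. Lean on these libraries where they do the work, as an engineer would, in place of code of your own. Each camera call takes 0.05 s, during which the arm holds its last target. There are 200 camera calls.

## Task

Set the circuit-board holder on the bench for the next board: press down the black release pad in the middle of its sliding crosshead so that the brake lets go, keep it pressed and push the crosshead along the rods until it meets the stop block clamped on the rod, then let the pad spring back up and take the hand clear. Use only the fingertips: grip and lift nothing, never drag the crosshead while its brake is on, and leave the holder and the things around it where they stand.

Things in the scene. Friction and masses are not known exactly. Their poses are not given: they have to be found in the camera images.
- holder: Circuit-board holder, loose on rubber feet, 2.4 kg, 180 (its x) by 360 (y) by 76 mm high. Grey end blocks 52 mm high at y = +-170 mm carry two 12 mm rods along y (x = +-65 mm, 32 mm up) and a flat brake bar between. Fixed jaw on the +y end block. Origin: centre of the underside. The crosshead slides along the holder's own y axis; +y leads to the stop block and the fixed jaw.
- crosshead (a joint): Travel (m) of the crosshead along the holder's +y; starts at 0 to 0.03. A grey deck 150 (x) by 81 mm (y), top 55 mm up, on lugs around the rods; an aluminium jaw bar on its +y edge (100 mm long, top 79 mm up) has its back 36 mm from the middle of the pad. Brake on: holds against 12 N or so; pad pressed: slides with 1 to 2 N. At the stop = value + distance lug_face to stop_face.
- release_pad (a joint): How far the spring release pad is pressed down (m): 0 up (brake on), 0.006 right down. About 8 N begins to move it, about 12 N holds it right down; the brake is off from about 1 mm, and 3 to 4 mm is a good working press. It springs back to 0 when let go.
- pad_top (a point): Centre of the pressing face of the release pad, 67 mm above the bench when up. A black thumb plate 50 (holder x) by 46 mm (y) standing 12 mm above the deck. Its two edges across the slide (+y, -y) have ribs 5 mm thick and 5 mm high, 36 mm apart inside: a fingertip between them can push the crosshead as well as press. Axes as the holder's.
- lug_face (a point): Centre of the +y end face (32 by 30 mm) of the crosshead's lug on the rod at the holder's x = +65 mm, 32 mm above the bench: the face that meets the stop block. A white line on the lug's top lies just behind it. Axes as the holder's.
- stop_face (a point): Centre of the -y face of the stop block, which the lug comes up against. The block is an aluminium clamp 28 by 18 by 30 mm with a dark knurled screw (towards holder +x) and an engraved line on top, clamped tight on the rod at the holder's x = +65 mm; it stays where it is set. Axes as the holder's.
- board: Bystander: the next circuit board, 100 by 75 mm, parts up to 35 mm high, loose on the bench on the holder's +x side. Origin at the centre of its underside.
- reel_center (a point): Bystander: centre of an upright solder reel, 54 mm diameter, 46 mm high, loose on the bench on the holder's +x side.
- screwdriver_grip (a point): Bystander: middle of the handle of a 190 mm screwdriver, 26 mm thick, lying on the bench on the holder's -x side.
- jar_center (a point): Bystander: centre of a small flux jar, 52 mm diameter, 50 mm high, standing beyond the holder's -y end block.

How it is judged (in metres and radians):
On the way, in this order (a step that is already met when the one before it is completed fails the run):
1. the release pad is pressed at least 2 mm down while the crosshead still stands where it was (within 6 mm) (value of joint release_pad above 0.002 m and distance of lug_face from where it was at the start of the episode below 0.006 m), for 0.05 s.
2. with the pad still pressed the crosshead meets the stop block (within 2 mm) (value of joint release_pad above 0.001 m and y of lug_face in the frame of stop_face above -0.002 m), for 0.1 s.
At the end, for the whole second after the job is handed in: the crosshead's lug rests against the stop block (within 2 mm), the release pad is back up (within 1 mm) so the brake holds again, the crosshead and the holder are at rest, and the holder stands on the bench (y of lug_face in the frame of stop_face between -0.002 and 0.002 m and value of joint release_pad below 0.001 m and velocity of joint crosshead between -0.005 and 0.005 m/s and linear speed of holder below 0.01 m/s and height (world z) of holder below 0.004 m); the robot touches nothing.
It fails at once if the crosshead is dragged along with its brake on (more than 4 mm from its start, faster than 10 mm/s with the pad up) (value of joint release_pad below 0.0005 m and velocity of joint crosshead above 0.01 m/s and distance of lug_face from where it was at the start of the episode above 0.004 m).
It fails at once if the holder is lifted more than 8 mm or tipped (height (world z) of holder above 0.008 m or angle between holder's own z axis and vertical above 0.08 rad).
It fails at once if the holder is shoved more than 15 mm across the bench (distance of holder from where it was at the start of the episode above 0.015 m).
It fails at once if a bystander is moved or lifted more than 15 mm (distance of any of board, reel_center, screwdriver_grip, jar_center from where it was at the start of the episode above 0.015 m).
It also fails if it takes over 32 s, if anything falls off the work surface, if the arm or the gripper's body presses on something with over 40 N, if the wrist force passes 120 N, or if a joint passes its speed limit or range.

## Working session

There is one attempt and no reset: what is moved stays moved. The work goes in short steps, Python scripts to look and compute and a tool call to move; the robot and the scene stay as the last step left them, time stands still between calls to the robot, and variables do not carry over. Pictures are saved under pics/ and viewed, at most 10 in all, crops included, and the job is handed in when it is done.

Besides the shell and the picture viewer there is one more tool, called after "Request:" as a command line: name --argument value ..., lists and objects as JSON in quotes. move_arm: Moves the arm, as the interface text tells. Its arguments: {"type":"object","properties":{"dp":{"type":"array","items":{"type":"array","items":{"type":"number"}}},"rotation":{"type":"array","items":{"type":"array","items":{"type":"number"}}},"hand":{"type":"array","items":{"type":"number"}},"newtons":{"type":"number"}},"required":["dp","rotation","hand"]}

```bash
mkdir -p pics; cat > h.py <<'E'
import numpy as np, cv2
from cell import manip, camera
def ray(c,u,v):
    x=(u-c["cx"])/c["fx"]; y=(v-c["cy"])/c["fy"]
    a,b=x,y
    for _ in range(20):
        s=1+c["k1"]*(a*a+b*b); a,b=x/s,y/s
    R=np.array(c["R"]);t=np.array(c["t"])
    return -R.T@t, R.T@np.array([a,b,1])
def onz(c,u,v,z):
    o,d=ray(c,u,v); return o+d*(z-o[2])/d[2]
def proj(c,X):
    p=np.array(c["R"])@np.array(X)+np.array(c["t"]); a,b=p[:2]/p[2]; s=1+c["k1"]*(a*a+b*b)
    return np.array([a*s*c["fx"]+c["cx"],b*s*c["fy"]+c["cy"]])
E
python3 - <<'E'
from h import *
import pickle
print(manip.read_state())
for n in("scene","side"):
    c=camera(n); pickle.dump(c,open(n+".pkl","wb")); print(n,{k:v for k,v in c.items() if k!="image"})
    cv2.imwrite(f"pics/{n}0.png",cv2.resize(c["image"][:,:,::-1],(800,600),interpolation=cv2.INTER_CUBIC))
E
```

```text
{'clock': 0.0, 'joints': array([ 1.03740050e+00,  3.00456695e-01,  1.52161735e+00,  9.27506905e-06,
        1.32071854e+00, -6.66163979e-02]), 'qd': array([-0.00011368, -0.00034312,  0.00050752, -0.00145755,  0.00027054,
       -0.00110118]), 'effort': array([-7.84472359e-04, -5.31798577e+01, -3.52748358e+01,  7.08164927e-02,
        2.42700346e-02, -8.12656140e-05]), 'eef_pos': array([247.37118355, 490.9136756 , 204.87889791]), 'eef_rot': array([-3.14039598e+00, -8.88400106e-05,  2.67481087e+00]), 'wrist_force': array([-0.25454767, -0.25368388,  0.19614904]), 'moment': array([ 0.07026767,  0.04368803, -0.02432137]), 'finger_force': 0.0, 'finger_gap': 93.96745329499045}
scene {'fx': 440.0786569002424, 'fy': 440.0786569002424, 'cx': 262.095513554971, 'cy': 192.79370684940622, 'k1': -0.028160566547902652, 'R': array([[ 0.77177405,  0.63585505, -0.00729201],
       [ 0.49660489, -0.60984118, -0.6176385 ],
       [-0.39717552,  0.47305612, -0.78642833]]), 't': array([-473.31441194, -248.17036228, 1091.53801219])}
side {'fx': 390.9908530814382, 'fy': 390.9908530814382, 'cx': 253.8615691946507, 'cy': 191.05258752567795, 'k1': -0.022135002018833103, 'R': array([[ 0.9750442 , -0.22197707,  0.00387058],
       [-0.15269664, -0.68317862, -0.71410833],
       [ 0.16115997,  0.69569616, -0.70002451]]), 't': array([-601.61698858,  142.14524669,  724.84445732])}
```

View pics/scene0.png

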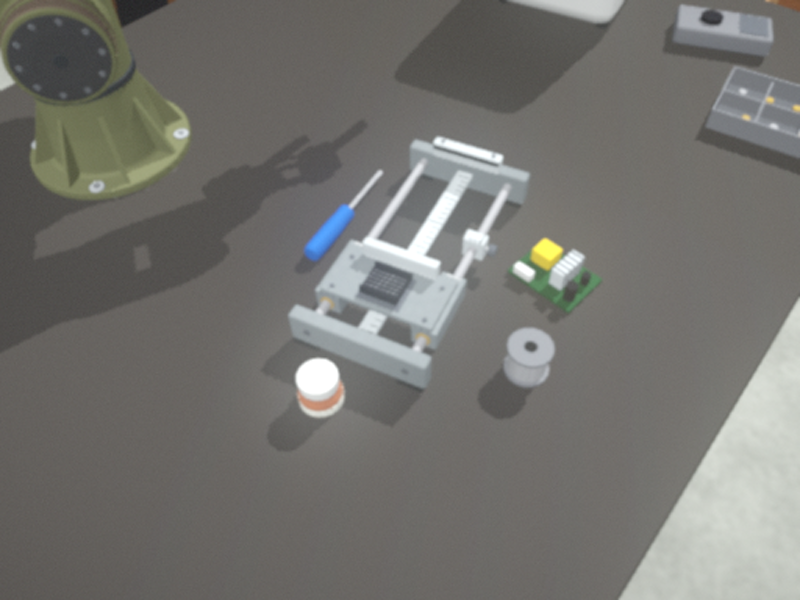

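View pics/side0.png

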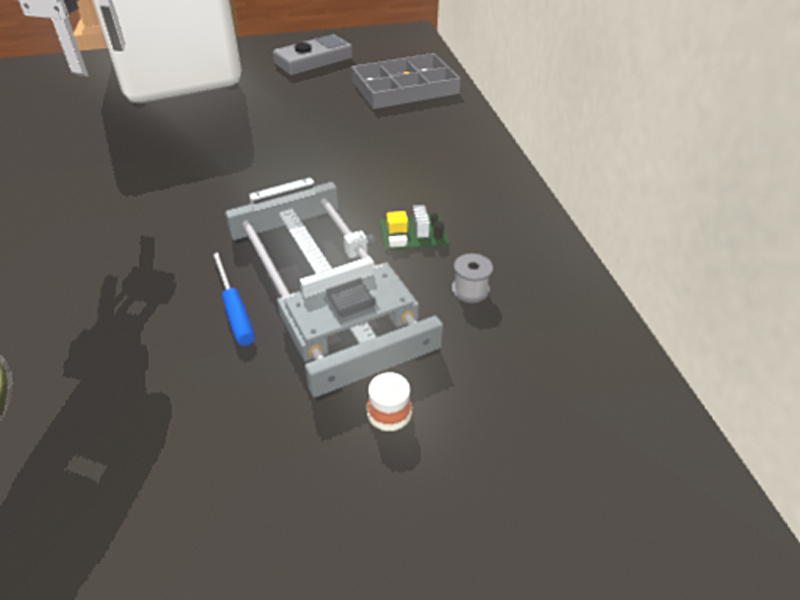

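Scene view: the pad is at about (387,278) and the stop block at (476,240). The −y end block runs from (291,312) to (430,365) and the jar is at (319,385). In the side view the pad is at (351,295) and the stop block at (356,240). Next I'll turn these into rough positions.

```bash
python3 - <<'E'
from h import *
import pickle
s=pickle.load(open("scene.pkl","rb"));d=pickle.load(open("side.pkl","rb"))
P=lambda c,u,v,z:onz(c,u*.64-.18,v*.64-.18,z).round(1)
print("pad",P(s,387,277,69),P(d,351,295,69))
print("stop",P(s,476,236,47),P(d,356,237,47))
print("-y block top ends",P(s,293,311,52),P(s,430,361,52),P(d,308,367,52),P(d,441,322,52))
print("+y block top ends",P(s,412,144,52),P(s,527,174,52),P(d,228,211,52),P(d,336,187,52))
print("jar",P(s,319,372,50),P(d,389,390,50),"drv",P(s,330,232,13),P(d,237,316,13),"reel",P(s,531,345,46),P(d,473,265,46))
E
```

```text
pad [557.4  25.5  69. ] [560.7  17.7  69. ]
stop [589.3 165.9  47. ] [591.4 159.8  47. ]
-y block top ends [495.2 -74.9  52. ] [665.7 -27.3  52. ] [493.  -73.7  52. ] [665.1 -37.7  52. ]
+y block top ends [409.5 253.   52. ] [576.8 304.2  52. ] [410.1 259.1  52. ] [581.6 287.   52. ]
jar [ 577.9 -116.1   50. ] [ 578.9 -125.7   50. ] drv [410.6  72.2  13. ] [409.5  68.7  13. ] reel [740.   66.8  46. ] [740.8  63.8  46. ]
```

Request:
move_arm --dp '[[31,-47,0],[31,-47,0],[31,-47,0],[31,-47,0],[31,-47,0],[31,-47,0],[31,-47,0],[31,-47,0],[31,-47,0],[31,-47,0]]' --rotation '[[0,0,-0.085],[0,0,-0.085],[0,0,-0.085],[0,0,-0.085],[0,0,-0.085],[0,0,-0.085],[0,0,-0.085],[0,0,-0.085],[0,0,-0.085],[0,0,-0.085]]' --hand '[0,0,0,0,0,0,0,0,0,0]'

```text
clock: 1.35
eef_pos: [558.2, 19.4, 205.2]
eef_rot: [-3.141, -0.0, 1.822]
wrist_force: [1.2, 0.8, -0.9]
finger_gap: 0.6
finger_force: 0.0
```

Request:
move_arm --dp '[[0,0,0],[0,0,0],[0,0,0]]' --rotation '[[0,0,0],[0,0,0],[0,0,0]]' --hand '[0,0,0]'

```text
clock: 1.72
eef_pos: [557.1, 22.2, 205.5]
eef_rot: [-3.142, -0.0, 1.827]
wrist_force: [-0.0, 1.2, 0.8]
finger_gap: 0.6
finger_force: 0.0
```

```bash
cat >> h.py <<'E'
from scipy.spatial.transform import Rotation as Ro
def wrist():
    s=manip.read_state(); c=camera("wrist"); M=np.array(c["mount"])
    T=np.eye(4);T[:3,:3]=Ro.from_euler("xyz",s["eef_rot"]).as_matrix();T[:3,3]=s["eef_pos"]
    W=np.linalg.inv(T@M); c["R"],c["t"]=W[:3,:3],W[:3,3]; return s,c
E
python3 - <<'E'
from h import *
import pickle
s,c=wrist(); pickle.dump(c,open("w.pkl","wb")); print(s["clock"],s["joints"],s["eef_pos"],s["eef_rot"],s["finger_gap"],s["wrist_force"],c["mount"],c["fx"])
cv2.imwrite("pics/w1.png",cv2.resize(c["image"][:,:,::-1],(800,600),interpolation=cv2.INTER_CUBIC))
E
```

```text
1.725 [-2.59510577e-02  3.16644605e-01  1.49896478e+00  7.75791812e-05
  1.32606617e+00 -2.81710147e-01] [557.07136556  22.17286727 205.53287368] [-3.14153395e+00 -9.53452202e-05  1.82653661e+00] 0.6287598956501517 [-0.01997402  1.17567225  0.75529377] [[ 3.70648279e-04 -9.72097998e-01 -2.34574817e-01  6.73161013e+01]
 [ 9.99999881e-01  4.34798816e-04 -2.21757919e-04 -2.52186388e-01]
 [ 3.17563281e-04 -2.34574707e-01  9.72098043e-01 -1.79880400e+02]
 [ 0.00000000e+00  0.00000000e+00  0.00000000e+00  1.00000000e+00]] 301.26953656046567
```

View pics/w1.png

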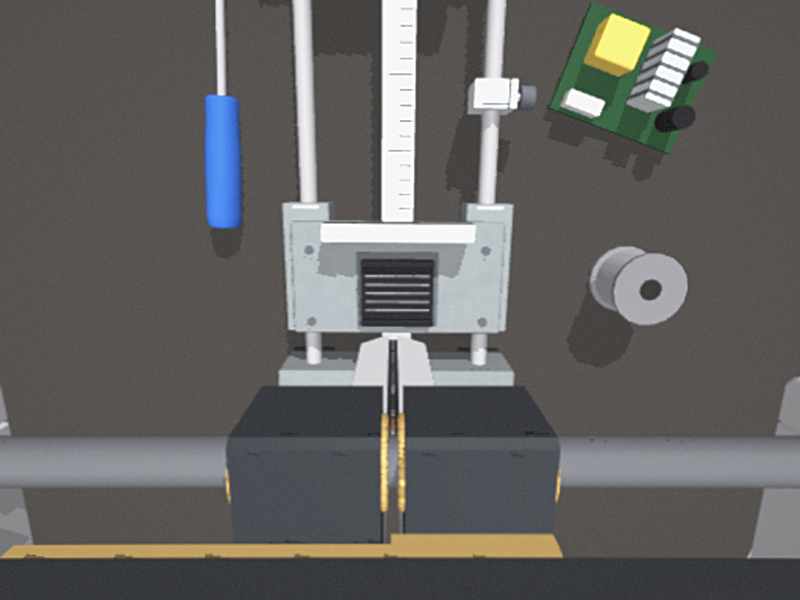

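The wrist view shows the pad spanning (361,259) to (435,327) and the lug's front edge at (489,204). The near top edge of the stop block is about (490,107). The holder appears well aligned with the tool.

```bash
python3 - <<'E'
from h import *
import pickle
c=pickle.load(open("w.pkl","rb"))
P=lambda u,v,z:onz(c,u*.64-.18,v*.64-.18,z)
cs=[P(361,259,72),P(435,259,72),P(361,327,72),P(435,327,72)]
for p in cs: print(p.round(1))
print("pad",np.mean(cs,0).round(1), "sizes",np.linalg.norm(cs[0]-cs[1]),np.linalg.norm(cs[0]-cs[2]))
l,st=P(489,204,47),P(491,107,47); print("lug",l,"stop",st,"gap",np.linalg.norm(st-l))
a,b=P(284,204,47),P(512,205,47); print("yaw lug edges",np.arctan2(*(b-a)[1::-1]))
a,b=P(304,0,38),P(313,340,38); print("yaw rod",np.arctan2(*(a-b)[1::-1])-np.pi/2)
a,b=P(496,0,38),P(479,340,38); print("yaw rod",np.arctan2(*(a-b)[1::-1])-np.pi/2)
E
```

```text
[531.3  35.9  72. ]
[579.3  48.4  72. ]
[542.6 -10.4  72. ]
[592.3   2.6  72. ]
pad [561.4  19.1  72. ] sizes 49.643684060991674 47.60176588900524
lug [608.53357196  92.52620366  47.        ] stop [590.63181906 153.89044254  47.        ] gap 63.92216024569944
yaw lug edges 0.25179762849980125
yaw rod 0.2411435211329369
yaw rod 0.25216614936484527
```

Request:
move_arm --dp '[[3.6,-0.2,-30],[0,0,-45],[0,0,-40],[0,0,-12],[0,0,0],[0,0,0]]' --rotation '[[0,0,0],[0,0,0],[0,0,0],[0,0,0],[0,0,0],[0,0,0]]' --hand '[0,0,0,0,0,0]'

```text
clock: 2.52
eef_pos: [561.9, 21.1, 80.2]
eef_rot: [3.139, 0.001, 1.825]
wrist_force: [0.9, -0.8, 0.5]
finger_gap: -0.0
finger_force: 0.0
```

```bash
python3 - <<'E'
from h import *
import pickle
s,c=wrist(); print(s["clock"],s["eef_pos"],s["wrist_force"])
cv2.imwrite("pics/w2.png",cv2.resize(c["image"][100:330,120:400,::-1],(700,575),interpolation=cv2.INTER_CUBIC))
E
```

```text
2.525 [561.9479932   21.09073141  80.20332798] [ 0.88286549 -0.82579535  0.53122838]
```

View pics/w2.png

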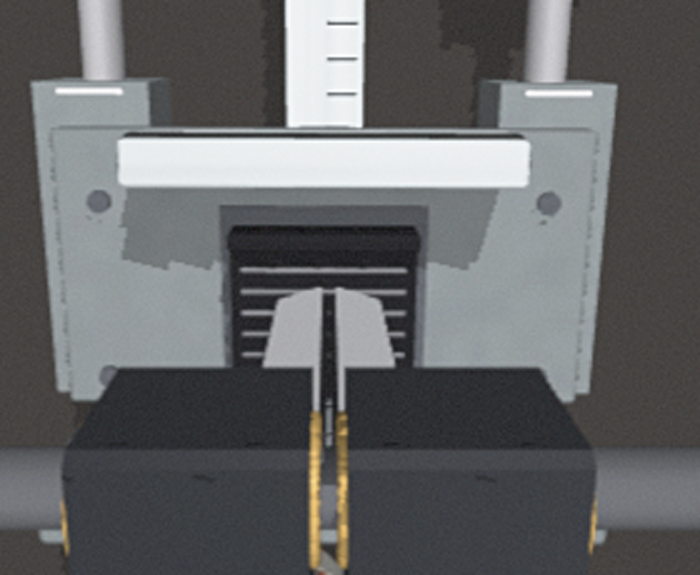

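The tip, at about (330,290), is over the pad and clear of the +y rib at (324,238). Now I'll press.

Request:
move_arm --dp '[[0,0,-7],[0,0,-4],[0,0,-1],[0,0,0],[0,0,0]]' --rotation '[[0,0,0],[0,0,0],[0,0,0],[0,0,0],[0,0,0]]' --hand '[0,0,0,0,0]'

```text
clock: 3.2
eef_pos: [561.1, 21.0, 67.0]
eef_rot: [3.142, 0.0, 1.825]
wrist_force: [-3.5, -0.5, 7.8]
finger_gap: 0.4
finger_force: 3.8
```

Request:
move_arm --dp '[[0,0,-2],[0,0,-2],[0,0,0],[0,0,0]]' --rotation '[[0,0,0],[0,0,0],[0,0,0],[0,0,0]]' --hand '[0,0,0,0]'

```text
clock: 3.7
eef_pos: [561.2, 20.9, 63.2]
eef_rot: [3.141, 0.0, 1.825]
wrist_force: [-4.7, -0.6, 10.3]
finger_gap: 0.5
finger_force: 5.1
```

Request:
move_arm --dp '[[-0.5,1.9,0],[-1,3.9,0],[-1,3.9,0],[-1,3.9,0],[-1,3.9,0],[-1,3.9,0],[-1,3.9,0],[-1,3.9,0],[-0.5,1.9,0],[0,0,0]]' --rotation '[[0,0,0],[0,0,0],[0,0,0],[0,0,0],[0,0,0],[0,0,0],[0,0,0],[0,0,0],[0,0,0],[0,0,0]]' --hand '[0,0,0,0,0,0,0,0,0,0]'

```text
clock: 4.95
eef_pos: [553.2, 52.1, 63.3]
eef_rot: [3.141, 0.0, 1.825]
wrist_force: [-3.2, -0.5, 10.8]
finger_gap: 0.7
finger_force: 5.1
```

```bash
python3 - <<'E'
from h import *
import pickle
s,c=wrist(); print(s["clock"],s["eef_pos"],s["wrist_force"])
cv2.imwrite("pics/w3.png",cv2.resize(c["image"][60:330,120:450,::-1],(733,600),interpolation=cv2.INTER_CUBIC))
E
```

```text
4.95 [553.24410463  52.07019266  63.25738056] [-3.24327334 -0.52225764 10.84641265]
```

View pics/w3.png

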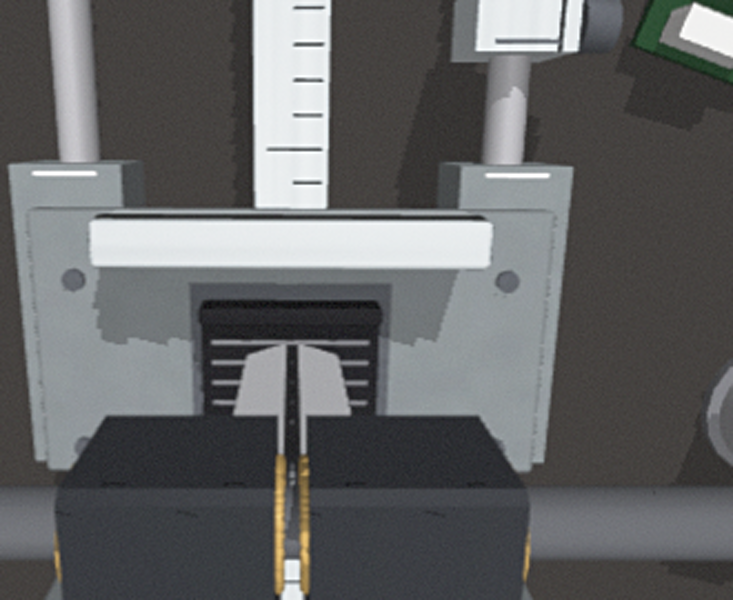

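The crosshead follows the tip. The lug edge is at (515,167) and the near edge of the stop at (515,51), leaving about 32 mm by dead reckoning. I'll go on 24 mm, then creep.

Request:
move_arm --dp '[[-0.5,1.9,0],[-1,3.9,0],[-1,3.9,0],[-1,3.9,0],[-1,3.9,0],[-1,3.9,0],[-0.5,1.9,0],[0,0,0]]' --rotation '[[0,0,0],[0,0,0],[0,0,0],[0,0,0],[0,0,0],[0,0,0],[0,0,0],[0,0,0]]' --hand '[0,0,0,0,0,0,0,0]'

```text
clock: 6.0
eef_pos: [547.3, 75.4, 63.3]
eef_rot: [3.141, 0.0, 1.825]
wrist_force: [-4.0, -0.3, 9.4]
finger_gap: 0.5
finger_force: 5.1
```

Request:
move_arm --dp '[[-0.25,1,0],[-0.25,1,0],[-0.25,1,0],[-0.25,1,0],[-0.25,1,0],[0,0,0]]' --rotation '[[0,0,0],[0,0,0],[0,0,0],[0,0,0],[0,0,0],[0,0,0]]' --hand '[0,0,0,0,0,0]'

```text
clock: 6.75
eef_pos: [546.1, 80.2, 63.3]
eef_rot: [3.141, 0.0, 1.825]
wrist_force: [-4.8, -2.0, 9.8]
finger_gap: 0.4
finger_force: 5.1
```

```bash
python3 - <<'E'
from h import *
import pickle
s,c=wrist(); print(s["clock"],s["eef_pos"],s["wrist_force"])
cv2.imwrite("pics/w4.png",cv2.resize(c["image"][60:330,120:450,::-1],(733,600),interpolation=cv2.INTER_CUBIC))
E
```

```text
6.75 [546.07157468  80.21936272  63.26640026] [-4.80079335 -2.00221169  9.83784282]
```

View pics/w4.png

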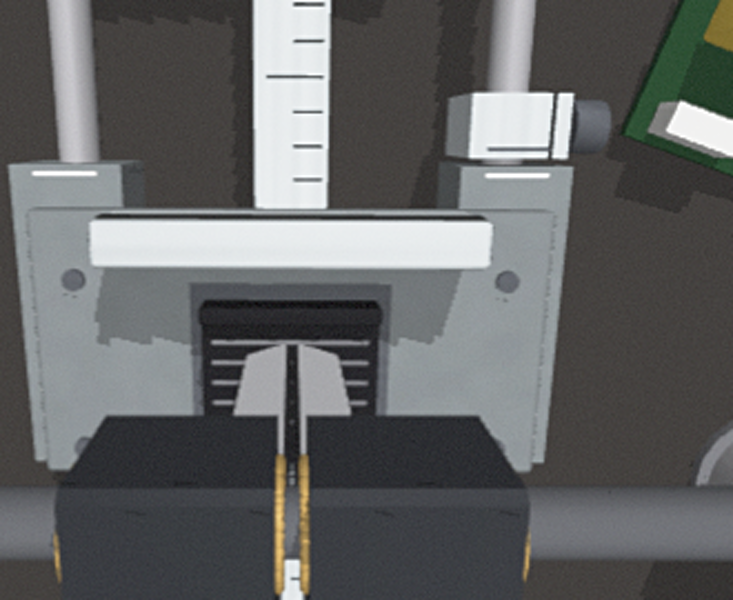

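The remaining gap shows as about 6 px at (515,162), roughly 2 mm. I'll creep on and watch the force.

Request:
move_arm --dp '[[-0.25,1,0],[-0.25,1,0],[0,0,0],[0,0,0]]' --rotation '[[0,0,0],[0,0,0],[0,0,0],[0,0,0]]' --hand '[0,0,0,0]'

```text
clock: 7.3
eef_pos: [545.5, 82.2, 63.2]
eef_rot: [3.141, 0.0, 1.825]
wrist_force: [-4.4, -2.4, 9.9]
finger_gap: 0.4
finger_force: 5.1
```

Request:
move_arm --dp '[[-0.25,1,0],[0,0,0],[0,0,0]]' --rotation '[[0,0,0],[0,0,0],[0,0,0]]' --hand '[0,0,0]'

```text
clock: 7.68
eef_pos: [545.5, 82.8, 63.3]
eef_rot: [3.141, 0.001, 1.825]
wrist_force: [-2.8, -5.1, 10.2]
finger_gap: 0.6
finger_force: 5.1
```

Request:
move_arm --dp '[[-0.2,0.8,0],[0,0,0],[0,0,0]]' --rotation '[[0,0,0],[0,0,0],[0,0,0]]' --hand '[0,0,0]'

```text
clock: 8.05
eef_pos: [545.6, 83.3, 63.4]
eef_rot: [3.14, 0.002, 1.825]
wrist_force: [-1.3, -7.2, 10.1]
finger_gap: 0.3
finger_force: 5.0
```

```bash
python3 - <<'E'
from h import *
import pickle
s,c=wrist(); print(s["clock"],s["eef_pos"],s["wrist_force"])
cv2.imwrite("pics/w5.png",cv2.resize(c["image"][90:190,270:420,::-1],(750,500),interpolation=cv2.INTER_CUBIC))
E
```

```text
8.05 [545.57563442  83.29790312  63.41774348] [-1.31999616 -7.17641031 10.07281345]
```

View pics/w5.png

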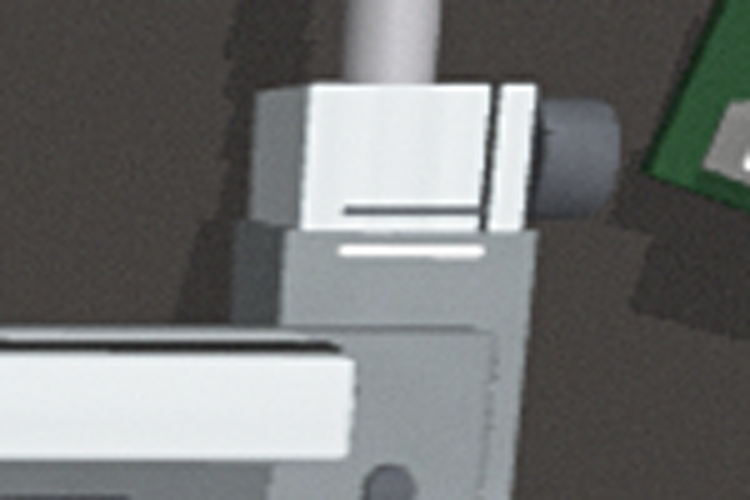

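The lug is flush with the stop at (415,230). I'll release straight up.

Request:
move_arm --dp '[[0,0,-0.2],[0,0,1.5],[0,0,2],[0,0,3],[0,0,8],[0,0,30],[0,0,45],[0,0,20],[0,0,0],[0,0,0]]' --rotation '[[0,0,0],[0,0,0],[0,0,0],[0,0,0],[0,0,0],[0,0,0],[0,0,0],[0,0,0],[0,0,0],[0,0,0]]' --hand '[0,0,0,0,0,0,0,0,0,0]'

```text
clock: 9.35
eef_pos: [544.4, 84.1, 170.6]
eef_rot: [-3.14, -0.0, 1.825]
wrist_force: [-0.4, -0.1, 0.2]
finger_gap: 0.5
finger_force: 0.0
```

```bash
python3 - <<'E'
from h import *
import pickle
s,c=wrist(); print(s["clock"],s["eef_pos"],s["wrist_force"])
cv2.imwrite("pics/w6.png",cv2.resize(c["image"][:,:,::-1],(800,600),interpolation=cv2.INTER_CUBIC))
E
```

```text
9.35 [544.43432062  84.14624274 170.62281208] [-0.40746737 -0.12769595  0.1803796 ]
```

View pics/w6.png

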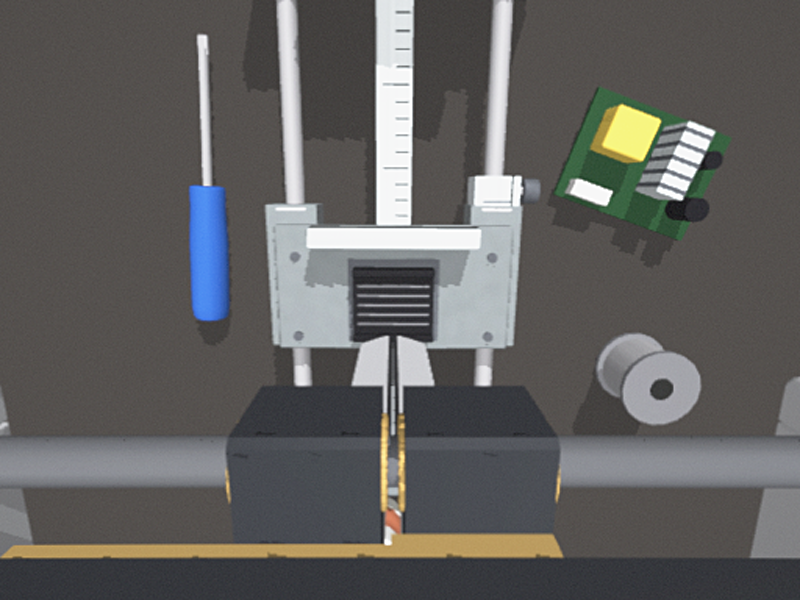

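The lug sits against the stop at (493,205), the hand is clear and nothing else was disturbed. I'm handing it in.

```bash
python3 -c "
from cell import manip
print(manip.sign_off())"
```

```text
the job is handed in; nothing more can be done
None
```

I pressed the release pad, slid the crosshead up to the stop block, let the pad go and lifted the hand clear. I handed the job in at 9.4 s; the last picture showed the lug against the stop, but the hand-in gave no verdict.

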